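# Clamp the beetle block on the viewing stage

## Task

Lay the clear resin block with the black beetle (white base) flat and lengthwise on the viewing stage, between the sliding jaw and the sprung plate, and let go of it. Then turn the red cam lever so that the jaw takes up the gap and the gauge pointer stands in the green band, never letting it swing into the red, and leave it clamped like that. Leave the two other specimen blocks where they are.

Things in the scene. Friction and masses are not known exactly. Their poses are not given: they have to be found in the camera images.
- beetle: Specimen block: clear resin 74 (own x) x 44 (own y) x 30 mm high, 120 g, white base layer, a black beetle inside. Origin at the centre of its underside, z up. To be clamped by its two small end faces, so its own x lies along the stage's x (either way round).
- leaf: Bystander: resin block of the same size, yellow base, green leaf inside. Origin at the centre of its underside.
- starfish: Bystander: resin block of the same size, blue base, orange starfish inside. Origin at the centre of its underside.
- stage: Viewing stage, fixed to the table: a black base plate 310 (x) x 120 (y) x 12 mm. Origin at the table, under the centre of the bed; its x is the clamping direction, from the cam towards the sprung plate and gauge; z up. The block stands on the base plate's top, 12 mm above the table, about y = 0. At rest the sprung plate's face stands at x = +37 mm; behind it is the white gauge housing (x 64 to 148 mm, 38 mm high).
- bed (a point): Bed centre on the top of the base plate (stage x = y = 0, 12 mm above the table).
- plate_face (a point): Centre of the sprung plate's face, 27 mm above the table. Aluminium plate 44 mm wide, 24 mm high (14 to 38 mm above the table). It gives way along the stage's +x against a spring of 2.5 N/mm, at most 8 mm, and works the gauge.
- jaw_face (a point): Centre of the sliding jaw's face, 27 mm above the table, facing the sprung plate; aluminium, 44 mm wide, same height as the plate. Moves along the stage's +x as the cam lever is turned. Before the lever is turned the room between jaw and plate is 80 to 91 mm.
- cam_axis (a point): A point on the vertical axis of the cam, 66 mm above the table; the lever turns about it.
- lever_knob (a point): Grip point on the lever's knob, on its own axis, 66 mm above the table: an upright red cylinder of diameter 22 mm, from 40 to 86 mm above the table, at the end of a flat red arm (top at 40 mm), 95 mm from the cam axis.
- cam_lever (a joint): Angle of the lever, rad, 0 (open) to 2.2; grows anticlockwise seen from above. The jaw then closes: it advances an even 11.6 mm per rad. The lever stays where it is left; turning it takes about 3 N at the knob, and about 1 N more when clamping. The jaw meets the block somewhere between 0.6 and 1.6 rad, depending on where the clamp head stands.
- gauge (a joint): Gauge pointer angle, rad: 0.2 rad per mm that the sprung plate is pushed in. 0 to 0.4 grey band (too loose), 0.4 to 0.8 green band, above 0.8 red band; 1.6 is the stop.
- gauge_hub (a point): Pivot of the gauge pointer, 42 mm above the table, on the gauge housing.
- pointer_tip (a point): Outer end of the black pointer, 57 mm from the hub; turns clockwise seen from above over a quarter dial of grey, green and red bands.

How it is judged:
On the way:
1. The beetle block lies flat and lengthwise in the bed between jaw and sprung plate, let go, with the gauge still near zero (x of beetle in the frame of stage between -0.018 and 0.01 m and y of beetle in the frame of stage between -0.014 and 0.014 m and z of beetle in the frame of stage between 0.008 and 0.016 m and angle between beetle's own z axis and vertical below 0.12 rad and angle between the x axis of beetle and the x axis of stage, either way round below 0.2 rad and contact force between the fingers and beetle below 0.05 N and linear speed of beetle below 0.01 m/s and value of joint gauge below 0.3 rad), for 0.2 s.
At the end, for the whole second after the job is handed in: The beetle block lies flat (0.12 rad) on the bed, lengthwise (0.15 rad), within 16 mm of its centre line, at rest, let go, held by jaw and sprung plate with over 1.5 N each; lever past 0.5 rad and at rest; gauge pointer in the green band (0.36 to 0.84 rad) (x of beetle in the frame of stage between -0.018 and 0.01 m and y of beetle in the frame of stage between -0.016 and 0.016 m and z of beetle in the frame of stage between 0.008 and 0.016 m and angle between beetle's own z axis and vertical below 0.12 rad and angle between the x axis of beetle and the x axis of stage, either way round below 0.15 rad and contact force between the fingers and beetle below 0.05 N and linear speed of beetle below 0.01 m/s and value of joint gauge between 0.36 and 0.84 rad and contact force between each of jaw, plate and beetle above 1.5 N and value of joint cam_lever above 0.5 rad and velocity of joint cam_lever below 0.05 rad/s); the robot touches nothing.
It fails at once if The gauge pointer swings into the red band (beyond 0.95 rad) (value of joint gauge above 0.95 rad).
It fails at once if Another specimen block is moved by more than 30 mm (distance of any of leaf, starfish from where it was at the start of the episode above 0.03 m).
It also fails if it takes over 67 s, if anything falls off the work surface, if the arm or the gripper's body presses on something with over 40 N, if the wrist force passes 120 N, or if a joint passes its speed limit or range.

## Robot

A 6-joint arm with a two-finger parallel gripper is mounted at the origin on the work surface. World frame = base frame: x ahead of the robot, y to its left, z up, the work surface at z = 0. Lengths are in m, angles in rad, forces in N, time in s.
With the tool pointing down it reaches from about 0.3 to 0.825 m from the base axis. Payload 5.4 kg.
Tool frame: the origin (TCP) lies midway between the tips of the shut fingers; the grasp point (between the pads) lies 19 mm behind it (r.grasp_offset is the distance from the TCP to the grasp point, in m); z points along the fingers, x is the direction in which the jaws open and shut, and the axes are right-handed (so a half turn about z gives the same grasp; the last joint's range is limited). The gripper opens to 92 mm and grips with 3 to 60 N. Pads are 20 mm wide; open, the fingers measure 128 mm over their backs; the gripper's body (75 mm by 189 mm) begins 69 mm behind the grasp point.
Start: joints at [-1.391, 0.158, 1.597, -0, 1.386, -0.21], TCP at [0.218, -0.532, 0.215] pointing down, gripper open.
Joint ranges: [-2.91, 2.91], [-0.94, 2.29], [0.18, 2.7], [-1.29, 4.43], [0.17, 2.64], [-3, 3]. Speed limits (rad/s): [2.57, 2.57, 3.14, 3.14, 3.14, 3.14].

## Interface

Orientations are given as a unit quaternion [w, x, y, z].
In Python, from bench import r gives the robot as it stands. The module is installed in compiled form; this text tells all that it offers.
- The arm moves only by the tool servo_tool, never from a script. Its argument "moves" is a list that holds one entry, the list of rows, each a list of 7 numbers: the shift along the tool's x, y, z in units of 50 mm (1.0 is 50 mm), then the turn, a rotation vector about the tool's x, y, z in degrees, then the closure, from 0 (fully open) to 1 (shut). A call has 1 to 10 rows; each row is the pose to reach, as a shift and turn from the pose commanded when the call began, along the tool's axes at that moment; what a row does not reach only later rows make up. A row lasts 1/10 s, in which the tool goes at most 50 mm and 8.59 degrees, less where a joint would pass 70% of its speed; a pose out of reach is approached as far as the arm can. A call with a gripper value outside its range is refused whole. The fingers move at their own pace and stop on an object; "force" is the grip in N (left out, the last holds). Time passes only in rows, so rows that repeat a pose let the fingers close. It gives the time, the measured TCP pose, the force and the opening at its end, in the units of the state.
- r.sense(): the state, without advancing time (a new reading comes with each control period).
- r.camera(name): name is "scene" or "top"; returns the picture (420x560x3 uint8, red, green, blue); there is no depth.
- r.camera_params(name): a dict with "intrinsics" (3x3 intrinsics, pixels), "position" and "rotation" of the camera in the world. Camera axes: x right, y up, looking along -z (the intrinsics and any distortion apply to the point x, -y, -z); pixel columns grow to the right and rows downward; lengths in m; the calibration is good to about 2 mm. A picture is of the moment at which its call begins. camera_params takes no time and is no camera call.
- r.sign_off(): hands the job in, once; it reports no verdict.
Trained networks look in the newest picture that a camera, given by its name, has taken for a name from the list of things; names that differ only in an ending like _2 or _b are one class to them, and where a whole thing is asked for, a point or a joint stands for the part that bears it (a point fixed in the world has none). Each returns a list of dicts, best first, with "conf" (0 to 1); they miss things now and then, are a little off and sometimes report something else, mostly with a low value. They report only what shows in the picture. A call takes as long as a camera call.
- r.spot_in(camera, label): "box" ([left, top, right, bottom] in pixels, round what is visible of it).
The state is a dict: "clock": time; "qpos": joint angles; "joint_velocities": joint speeds; "effort": joint torques, N m; "tool_pos": TCP position; "tool_rot": TCP orientation; "force": force on the tool from outside, world axes, zero at the start; "torque": the same for the moment, N m; "opening": finger opening in m.
Only numpy, scipy, OpenCV 4.12 (cv2) and the standard library are available. Lean on these libraries where they do the work, as an engineer would, in place of code of your own. Each camera call takes 0.05 s, during which the arm holds its last target. There are 200 camera calls.

## Working session

There is one attempt and no reset: what is moved stays moved. The work goes in short steps, Python scripts to look and compute and a tool call to move; the robot and the scene stay as the last step left them, time stands still between calls to the robot, and variables do not carry over. Pictures are saved under pics/ and viewed, about 8 in all and at most 12, crops included, and the job is handed in when it is done.

Besides the shell and the picture viewer there is one more tool, called as name([rows], argument=value, ...), one row to a line, values as JSON. servo_tool: Moves the arm, as the interface text tells. Its arguments: {"type":"object","properties":{"moves":{"type":"array","items":{"type":"array","items":{"type":"array","items":{"type":"number"}}}},"force":{"type":"number"}},"required":["moves"]}

```bash
mkdir -p pics
cat > h.py <<'E'
import numpy as np, cv2
from bench import r
np.set_printoptions(precision=4,suppress=True)
def P(c):
    p=r.camera_params(c); return np.array(p["intrinsics"]),np.array(p["position"]),np.array(p["rotation"])
def snap(c,n):
    im=r.camera(c); cv2.imwrite(f"pics/{n}.png",im[:,:,::-1]); return im
def ray(c,uv):
    K,t,R=P(c); if_=np.linalg.inv(K)@np.array([uv[0],uv[1],1.]); d=R@(if_*[1,-1,-1]); return t,d/np.linalg.norm(d)
def onz(c,uv,z):
    t,d=ray(c,uv); return t+d*(z-t[2])/d[2]
def proj(c,X):
    K,t,R=P(c); p=(R.T@(np.array(X)-t))*[1,-1,-1]; p=K@p; return p[:2]/p[2]
def tri(a,b):  # [(cam,uv),(cam,uv)]
    (p,d),(q,e)=ray(*a),ray(*b); A=np.c_[d,-e]; s=np.linalg.lstsq(A,q-p,rcond=None)[0]
    x,y=p+d*s[0],q+e*s[1]; return (x+y)/2,np.linalg.norm(x-y)
E
python3 - <<'E'
from h import *
a=snap("scene","s0");b=snap("top","t0")
for c in("scene","top"):
    print(c,r.camera_params(c))
    for n in("beetle","leaf","starfish","stage","lever_knob","jaw_face","plate_face","gauge_hub","pointer_tip"):
        print(n,[(np.round(d["box"]),round(d["conf"],2)) for d in r.spot_in(c,n)[:2]])
print(r.sense())
E
```

```text
scene {'intrinsics': array([[409.4379,   0.    , 281.6363],
       [  0.    , 409.4379, 215.2323],
       [  0.    ,   0.    ,   1.    ]]), 'position': array([0.9512, 0.0426, 0.8096]), 'rotation': array([0.5766, 0.1545, 0.2112, 0.774 ])}
beetle [(array([163., 145., 199., 177.]), 0.55)]
leaf [(array([216., 164., 240., 193.]), 0.93), (array([372., 265., 418., 326.]), 0.25)]
starfish [(array([160., 196., 181., 235.]), 0.56)]
stage [(array([259., 224., 415., 323.]), 0.66)]
lever_knob [(array([370., 266., 415., 325.]), 0.96)]
jaw_face [(array([356., 265., 371., 291.]), 0.47)]
plate_face [(array([312., 251., 322., 273.]), 0.66)]
gauge_hub [(array([261., 224., 417., 322.]), 0.56)]
pointer_tip []
top {'intrinsics': array([[513.2596,   0.    , 282.6997],
       [  0.    , 513.2596, 205.9594],
       [  0.    ,   0.    ,   1.    ]]), 'position': array([ 0.3133, -0.1002,  1.0579]), 'rotation': array([ 0.7566,  0.0957, -0.0847, -0.6413])}
beetle [(array([408., 286., 447., 329.]), 0.96)]
leaf [(array([348., 268., 384., 307.]), 0.77), (array([159., 129., 201., 195.]), 0.67)]
starfish [(array([400.
[... 156 characters left out ...]
310.]), 0.65)]
jaw_face [(array([196., 169., 215., 195.]), 0.73)]
plate_face [(array([247., 184., 253., 205.]), 0.48)]
gauge_hub [(array([155., 152., 307., 236.]), 0.71)]
pointer_tip [(array([258., 206., 262., 209.]), 0.39)]
{'clock': 1.0, 'qpos': array([-1.3911,  0.1584,  1.597 , -0.    ,  1.3862, -0.2101]), 'joint_velocities': array([ 0.0011,  0.    , -0.0009,  0.0002, -0.0004, -0.0006]), 'effort': array([ -0.0008, -38.5577, -32.2371,   0.0702,   0.0308,  -0.    ]), 'tool_pos': array([ 0.2185, -0.5319,  0.2146]), 'tool_rot': array([ 0.    ,  0.8307, -0.5568, -0.    ]), 'force': array([ 0.5621, -0.5665,  0.3884]), 'torque': array([-0.053 , -0.0476,  0.014 ]), 'opening': 0.09169923374988759}
```

View pics/s0.png

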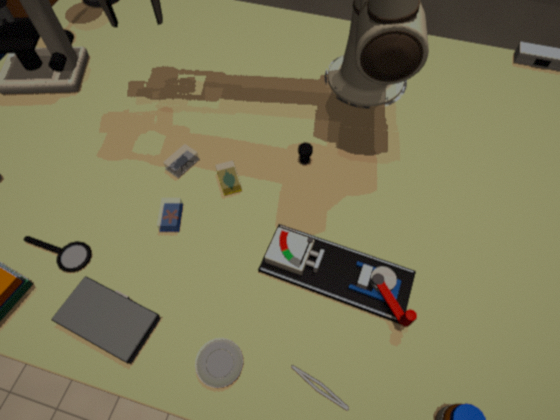

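View pics/t0.png

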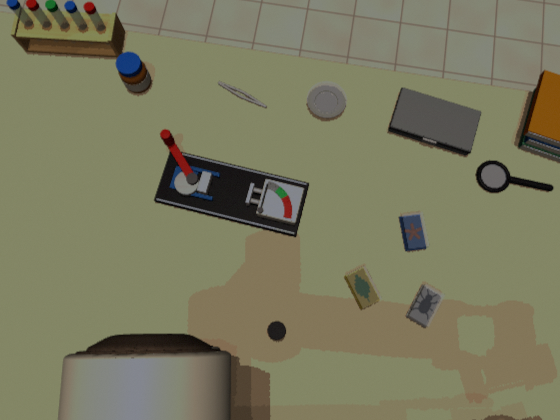

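The scene view shows the beetle at about (181,161), with the leaf (229,180) and starfish (171,216) beside it. The stage runs from (262,248) to (412,290), with the lever knob at (409,317). In the top view the beetle is at (425,306), the stage at (232,194) and the knob at (168,137). Next I'll enlarge both views for corners.

```bash
sed -i 's/np.array(p\["rotation"\])$/Rotation.from_quat(np.roll(p["rotation"],-1)).as_matrix()/; s/^import numpy as np, cv2/import numpy as np, cv2\nfrom scipy.spatial.transform import Rotation/' h.py
python3 - <<'E'
from h import *
s=cv2.imread("pics/s0.png");t=cv2.imread("pics/t0.png")
def crop(im,x,y,w,h,k):
    c=cv2.resize(im[y:y+h,x:x+w],None,fx=k,fy=k,interpolation=cv2.INTER_CUBIC)
    c=np.clip(c.astype(float)*1.5,0,255).astype(np.uint8)
    for i in range(0,w,20): cv2.putText(c,str(x+i),(i*k,8),0,.3,(0,255,255),1); c[::4,i*k]=(0,255,255)
    for j in range(0,h,20): cv2.putText(c,str(y+j),(0,j*k+4),0,.3,(255,255,0),1); c[j*k,::4]=(255,255,0)
    return c
A=crop(t,150,125,160,115,5); B=crop(s,255,220,165,110,5)[:,:800]
cv2.imwrite("pics/c1.png",A);cv2.imwrite("pics/c2.png",B)
C=np.hstack([crop(t,400,280,50,50,8),crop(s,155,138,50,50,8)]);cv2.imwrite("pics/c3.png",C)
for c in("scene","top"): print(onz(c,(281,215),0), proj(c,(0,0,0)))
E
```

```text
[ 0.4984 -0.0986  0.    ] [364.7056  78.563 ]
[ 0.5676 -0.0604  0.    ] [198.4048 504.2703]
```

View pics/c1.png

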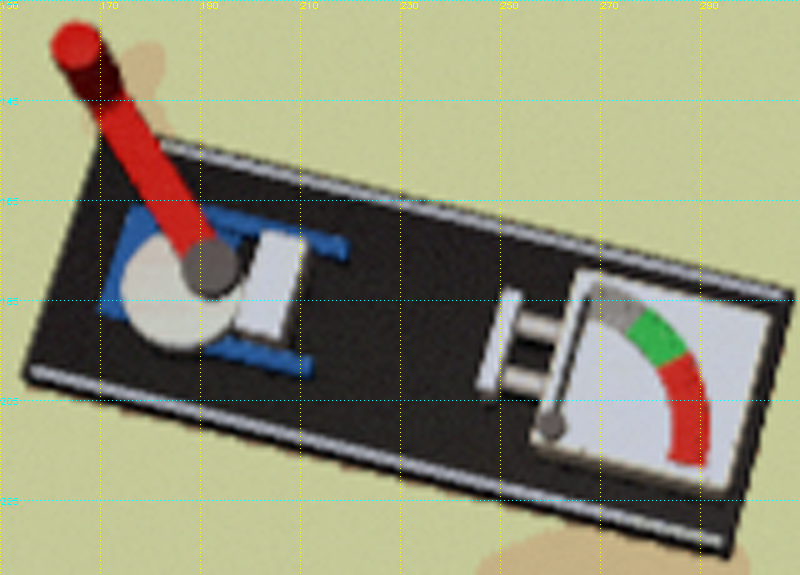

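View pics/c2.png

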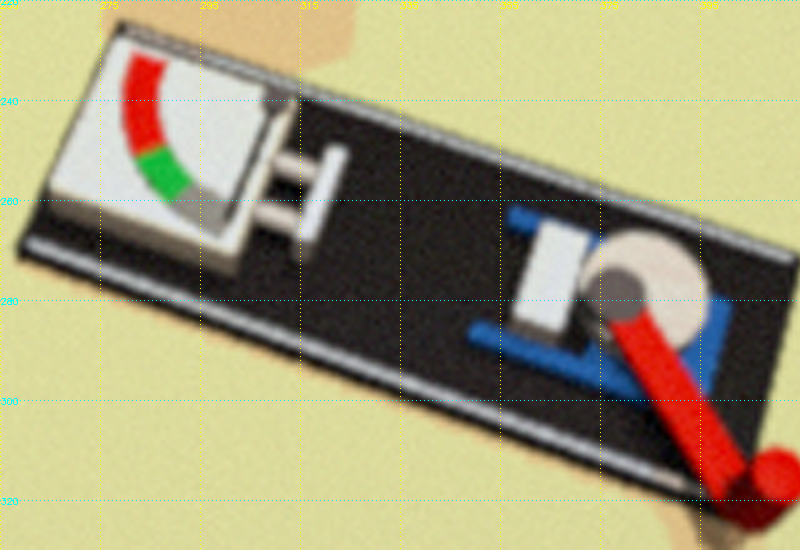

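View pics/c3.png

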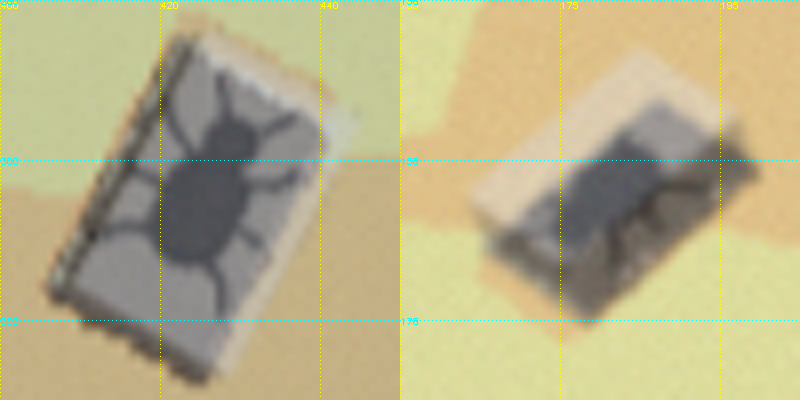

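```bash
cat > m.py <<'E'
from h import *
from scipy.optimize import least_squares
T=lambda p:(150+p[0]/5,125+p[1]/5); S=lambda p:(255+p[0]/5,220+p[1]/5)
print("nadir",proj("top",P("top")[1]*[1,1,0]))
pts={"hub":((552,425),(277,98)),"knobtop":((75,45),(778,472)),"cam":((210,267),(615,293)),
"plA":((503,288),(313,240)),"plB":((478,388),(348,152)),"jwA":((305,240),(513,318)),"jwB":((285,338),(540,220)),
"cor_gaugeB":((730,556),(120,22)),"cor_camB":((25,380),(797,258)),"cor_gaugeA":((793,293),(18,250))}
W={}
for k,(a,b) in pts.items():
    x,e=tri(("top",T(a)),("scene",S(b))); W[k]=x; print(k,x,round(e,4))
for n in[("jwA","plA"),("jwB","plB"),("cor_camB","cor_gaugeB"),("cor_gaugeB","cor_gaugeA"),("cam","knobtop")]:
    d=(W[n[1]]-W[n[0]])[:2]; print(n,np.linalg.norm(d),np.arctan2(d[1],d[0]))
# beetle
tc=lambda p:(400+p[0]/8,280+p[1]/8); sc=lambda p:(155+(p[0]-400)/8,138+p[1]/8)
obs=[("top",tc((205,25)),(1,1,30)),("top",tc((355,115)),(1,-1,30)),("top",tc((220,375)),(-1,-1,30)),
("top",tc((185,40)),(1,1,0)),("top",tc((50,290)),(-1,1,0)),("top",tc((200,385)),(-1,-1,0)),
("scene",sc((635,45)),(-1,-1,30)),("scene",sc((470,195)),(1,-1,30)),("scene",sc((740,120)),(-1,1,30)),
("scene",sc((590,325)),(1,1,0)),("scene",sc((755,170)),(-1,1,0)),("scene",sc((490,245)),(1,-1,0))]
def f(q):
    c,s=np.cos(q[3]),np.sin(q[3]); o=[]
    for cam,uv,(a,b,z) in obs:
        x,y=a*.037,b*.022; o+=list(proj(cam,(q[0]+c*x-s*y,q[1]+s*x+c*y,q[2]+z/1000))-uv)
    return o
g=onz("top",(425,306),.015)
for y0 in (-.5,.5,-1,2.5):
    q=least_squares(f,[g[0],g[1],0,y0],loss="soft_l1"); print(q.cost,q.x)
print(np.array(f(q.x)).reshape(-1,2))
E
python3 m.py
```

```text
nadir [279.8216 340.4525]
hub [ 0.5611 -0.0168  0.0402] 0.0037
knobtop [0.6766 0.1984 0.0821] 0.0016
cam [0.6055 0.1353 0.0373] 0.0026
plA [0.617  0.0136 0.0353] 0.003
plB [0.5734 0.0171 0.0328] 0.0045
jwA [0.6252 0.0991 0.032 ] 0.0017
jwB [0.5813 0.0999 0.0336] 0.0044
cor_gaugeB [ 0.5262 -0.097   0.0048] 0.0041
cor_camB [0.5529 0.2101 0.0035] 0.0026
cor_gaugeA [ 0.644  -0.1059  0.0052] 0.0035
('jwA', 'plA') 0.08589629347343943 -1.6665651260629024
('jwB', 'plB') 0.08315259321515237 -1.6657115894729335
('cor_camB', 'cor_gaugeB') 0.30822913478333563 -1.6575256154449498
('cor_gaugeB', 'cor_gaugeA') 0.11816775195721627 -0.07582614645072472
('cam', 'knobtop') 0.09507462289763684 0.7258703175219536
6.17897435354125 [ 0.4274 -0.3756 -0.0033 -0.3783]
6.178974353535909 [ 0.4274 -0.3756 -0.0033 -0.3783]
6.178974353536111 [ 0.4274 -0.3756 -0.0033 -0.3783]
495.8512960641834 [ 0.4005 -0.3993 -0.0737  2.6138]
[[ -0.0692  59.9748]
 [-35.9568  34.8278]
 [  1.4949 -25.3293]
 [ -1.432   58.0296]
 [ 35.4343  -0.5101]
 [  0.1175 -25.568 ]
 [ -9.5699  33.3965]
 [ 34.2195  -1.1446]
 [-32.6173  13.9509]
 [ 11.4047 -19.9519]
 [-31.6679  14.5425]
 [ 33.7408  -0.4739]]
```

```bash
cat >> m.py <<'E'
print("---joint fit")
SM={"hub":None}
def model(q):
    g,e,lev=q[7],q[8],q[9]; cx,cy=q[10],q[11]
    return {"plA":(37,22,38),"plB":(37,-22,38),"jwA":(37-g,22,38),"jwB":(37-g,-22,38),"cor_gaugeB":(e,-60,12),"cor_camB":(e-310,-60,12),
     "cor_gaugeA":(e,60,12),"cam":(cx,cy,40),"knobtop":(cx+95*np.cos(lev),cy+95*np.sin(lev),86),"hub":(q[12],q[13],42)}
# q: sx sy syaw(3) tx ty ux uy (pixel shifts) g e lev cx cy hx hy bx by byaw
def F(q):
    o=[]; sh={"top":q[3:5],"scene":q[5:7]}
    c,s=np.cos(q[2]),np.sin(q[2])
    for k,(x,y,z) in model(q).items():
        w=(q[0]+(c*x-s*y)/1000,q[1]+(s*x+c*y)/1000,z/1000)
        o+=list(proj("top",w)+sh["top"]-T(pts[k][0]))+list(proj("scene",w)+sh["scene"]-S(pts[k][1]))
    c,s=np.cos(q[16]),np.sin(q[16])
    for cam,uv,(a,b,z) in obs:
        x,y=a*.037,b*.022; o+=list(proj(cam,(q[14]+c*x-s*y,q[15]+s*x+c*y,z/1000))+sh[cam]-uv)
    return np.r_[o,np.array(q[3:7])*.5]
q0=[.6,.06,-1.66,0,0,0,0,85,155,2.4,-80,0,80,-40,.427,-.376,-.378]
q=least_squares(F,q0,loss="soft_l1",x_scale=np.maximum(np.abs(q0),.1)); print(q.cost); print(q.x)
print(F(q.x).round(1))
np.save("fit.npy",q.x)
E
python3 m.py | sed -n '/---/,$p'
```

```text
Traceback (most recent call last):
  File "m.py", line 26, in <module>
    q=least_squares(f,[g[0],g[1],0,y0],loss="soft_l1"); print(q.cost,q.x)
  File "m.py", line 22, in f
    x,y=a*.037,b*.022; o+=list(proj(cam,(q[0]+c*x-s*y,q[1]+s*x+c*y,q[2]+z/1000))-uv)
                               ~~~~^^^^^^^^^^^^^^^^^^^^^^^^^^^^^^^^^^^^^^^^^^^^^
  File "h.py", line 14, in proj
    K,t,R=P(c); p=(R.T@(np.array(X)-t))*[1,-1,-1]; p=K@p; return p[:2]/p[2]
          ~^^^
  File "h.py", line 6, in P
    p=r.camera_params(c); return np.array(p["intrinsics"]),np.array(p["position"]),Rotation.from_quat(np.roll(p["rotation"],-1)).as_matrix()
ValueError: time passes only in moves, steps and waits
```

```bash
python3 - <<'E'
s=open('h.py').read()
i=s.index("def P(c):"); j=s.index("def snap")
s=s[:i]+'''CP={"scene":([[409.4379,0,281.6363],[0,409.4379,215.2323],[0,0,1]],[0.9512,0.0426,0.8096],[0.5766,0.1545,0.2112,0.774]),
"top":([[513.2596,0,282.6997],[0,513.2596,205.9594],[0,0,1]],[0.3133,-0.1002,1.0579],[0.7566,0.0957,-0.0847,-0.6413])}
CP={k:(np.array(a),np.array(b),Rotation.from_quat(np.roll(c,-1)).as_matrix()) for k,(a,b,c) in CP.items()}
P=CP.get
'''+s[j:]
open('h.py','w').write(s)
m=open('m.py').read()
m=m[:m.index("g=onz")]+m[m.index('print("---'):]
open('m.py','w').write(m)
E
python3 m.py | sed -n '/---/,$p'; python3 -c "
from h import *
s=r.sense();print(s['clock'],s['tool_pos'])"
```

```text
---joint fit
10.892131654649107
[  0.5995   0.052   -1.6567   0.6631   0.8592   0.8512   0.5625  84.0558
 154.8492   2.3797 -82.8966  -0.8254  71.9128 -31.7735   0.4287  -0.3748
  -0.375 ]
[ 0.2 -0.1 -0.2  0.5 -0.4 -0.3 -0.2 -0.1  1.  -0.  -0.2 -0.7 -1.  -0.1
  0.5 -0.1 -0.1  0.1 -0.2 -1.  -1.6 -0.5  2.  -0.8  0.9 -0.8 -1.2 -0.1
  0.2  0.3  0.1  0.1  0.4 -0.1  0.4 -0.  -0.1  0.4 -0.2  0.4  0.2  0.1
  1.2  0.3  1.3  0.6 -1.3 -0.2 -1.1  0.2 -0.4 -0.2  0.4 -0.1 -1.   0.1
  0.2 -0.8 -0.2  0.4  0.5  0.6 -0.3  1.4  0.3  0.4  0.4  0.3]
1.0 [ 0.2185 -0.5319  0.2146]
```

```bash
cat >> h.py <<'E'
def goto(pos,yaw):
    s=r.sense(); R=Rotation.from_quat(np.roll(s["tool_rot"],-1)).as_matrix()
    x=np.array([np.cos(yaw),np.sin(yaw),0]); D=np.c_[x,np.cross([0,0,-1],x),[0,0,-1]]
    print(s["clock"],s["tool_pos"],"open",s["opening"],"F",s["force"],"yaw",np.arctan2(R[1,0],R[0,0]))
    print("units",(R.T@(np.array(pos)-s["tool_pos"])/.05).round(3),"deg",np.degrees(Rotation.from_matrix(R.T@D).as_rotvec()).round(2))
E
python3 -c "
from h import *
goto((.4287,-.3748,.08),-.375-np.pi/2)"
```

```text
1.0 [ 0.2185 -0.5319  0.2146] open 0.09169923374988759 F [ 0.5621 -0.5665  0.3884] yaw -1.1810152201059736
units [-1.308 -5.083  2.692] deg [ 0.    0.   43.82]
```

servo_tool([
  [[-1.308,-5.083,2.692,0,0,43.82,0],[-1.308,-5.083,2.692,0,0,43.82,0],[-1.308,-5.083,2.692,0,0,43.82,0],[-1.308,-5.083,2.692,0,0,43.82,0],[-1.308,-5.083,2.692,0,0,43.82,0],[-1.308,-5.083,2.692,0,0,43.82,0],[-1.308,-5.083,2.692,0,0,43.82,0],[-1.308,-5.083,2.692,0,0,43.82,0],[-1.308,-5.083,2.692,0,0,43.82,0],[-1.308,-5.083,2.692,0,0,43.82,0]],
])

```text
clock: 2.0
tool_pos: [0.4283, -0.3765, 0.0812]
tool_rot: [-0.0, -0.562, 0.827, -0.001]
force: [-0.5, 0.8, 0.2]
opening: 0.0922
```

Run:
```python
from h import *
goto((.4287,-.3748,.006),-.375-np.pi/2)
t=snap("top","t1");s=snap("scene","s1")
a=cv2.resize(t[250:360,360:500],None,fx=4,fy=4,interpolation=2);b=cv2.resize(s[80:190,120:180+40],None,fx=4,fy=4,interpolation=2)
h=min(a.shape[0],b.shape[0]);c=np.hstack([a[:h],b[:h]])[:,:800];cv2.imwrite("pics/p1.png",c[:,:,::-1])
```

```text
2.0 [ 0.4283 -0.3765  0.0812] open 0.09218846076522175 F [-0.548   0.7988  0.2233] yaw -1.9473913712350734
units [-0.036  0.008  1.504] deg [-0.1  -0.08 -0.09]
```

View pics/p1.png

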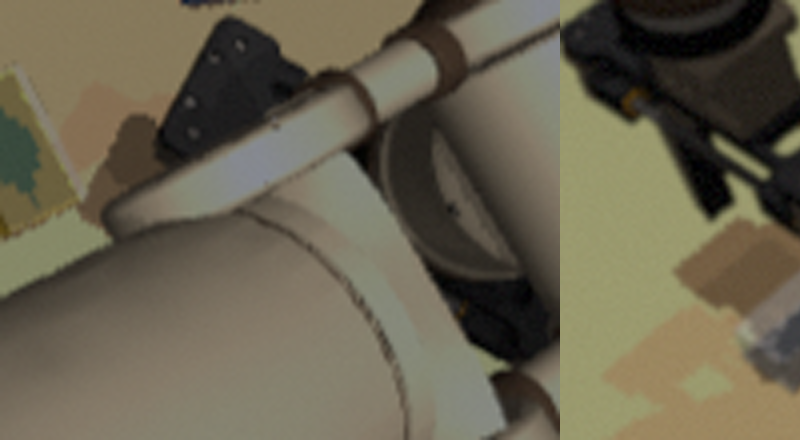

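The crop is mostly arm. The leaf, at left, is clear of the gripper, and the scene half shows a finger above and left of the block at about (181,161). Nothing contradicts the fit, so I'll descend and grip.

servo_tool([
  [[-0.036,0.008,0.8,0,0,0,0],[-0.036,0.008,1.3,0,0,0,0],[-0.036,0.008,1.5,0,0,0,0],[-0.036,0.008,1.5,0,0,0,0.6],[-0.036,0.008,1.5,0,0,0,0.8],[-0.036,0.008,1.5,0,0,0,0.8],[-0.036,0.008,1.5,0,0,0,0.8],[-0.036,0.008,1.5,0,0,0,0.8]],
], force=20)

```text
clock: 2.9
tool_pos: [0.4295, -0.3735, 0.0059]
tool_rot: [0.0, -0.563, 0.826, -0.001]
force: [-0.8, 0.8, 1.4]
opening: 0.0542
```

Run:
```python
from h import *
goto((.4287,-.3748,.086),-.375-np.pi/2)
```

```text
2.9 [ 0.4295 -0.3735  0.0059] open 0.054163358091427714 F [-0.807   0.7915  1.4076] yaw -1.9456661616895687
units [ 0.031  0.002 -1.601] deg [-0.08 -0.05  0.01]
```

Fingers are still closing (54 mm, block is 44). I'll finish the close and then lift.

servo_tool([
  [[0,0,0,0,0,0,0.8],[0,0,0,0,0,0,0.8],[0,0,0,0,0,0,0.8],[0,0,0,0,0,0,0.8],[0,0,-0.5,0,0,0,0.8],[0,0,-1.4,0,0,0,0.8],[0,0,-2.2,0,0,0,0.8],[0,0,-2.2,0,0,0,0.8]],
])

```text
clock: 3.7
tool_pos: [0.4317, -0.3763, 0.1213]
tool_rot: [0.0, -0.563, 0.826, -0.006]
force: [-0.4, 0.0, -1.3]
opening: 0.0442
```

Run:
```python
from h import *
q=np.load("fit.npy"); c,s=np.cos(q[2]),np.sin(q[2])
x=-.005; print(q[0]+c*x,q[1]+s*x)
goto((q[0]+c*x,q[1]+s*x,.116),q[2]+np.pi/2)
```

```text
0.5999121993167872 0.05694875576650252
3.7 [ 0.4317 -0.3763  0.1213] open 0.044183379465917966 F [-0.4416  0.0423 -1.297 ] yaw -1.9457090066850087
units [-9.296  0.044  0.05 ] deg [  -0.08   -0.76 -106.56]
```

servo_tool([
  [[-0.8,0,0,0,0,-8,0.8],[-1.7,0,0,0,0,-16,0.8],[-2.6,0,0,0,0,-24,0.8],[-3.5,0,0,0,0,-32,0.8],[-4.4,0,0,0,0,-40,0.8],[-5.3,0,0,0,0,-48,0.8],[-6.2,0,0,0,0,-56,0.8],[-7.1,0,0,0,0,-64,0.8],[-8.0,0,0,0,0,-72,0.8],[-8.0,0,0,0,0,-80,0.8]],
])

```text
clock: 4.7
tool_pos: [0.5754, 0.0044, 0.1132]
tool_rot: [-0.001, 0.964, -0.266, -0.001]
force: [-0.3, -0.2, -2.3]
opening: 0.0439
```

Run:
```python
from h import *
goto((.5999,.0569,.075),np.load("fit.npy")[2]+np.pi/2)
```

```text
4.7 [0.5754 0.0044 0.1132] open 0.04394860621921184 F [-0.3055 -0.1762 -2.3341] yaw -0.5382728565373567
units [-0.116 -1.151  0.765] deg [ -0.1    0.15 -25.92]
```

servo_tool([
  [[-0.1,-0.6,0.3,0,0,-8,0.8],[-0.116,-1.151,0.6,0,0,-16,0.8],[-0.116,-1.151,0.76,0,0,-24,0.8],[-0.116,-1.151,0.76,0,0,-25.9,0.8],[-0.116,-1.151,0.76,0,0,-25.9,0.8],[-0.116,-1.151,0.76,0,0,-25.9,0.8]],
])

```text
clock: 5.3
tool_pos: [0.6, 0.0514, 0.076]
tool_rot: [-0.0, 0.999, -0.049, -0.001]
force: [-0.4, -1.4, -1.4]
opening: 0.0439
```

Run:
```python
from h import *
goto((.5999,.0569,.018),np.load("fit.npy")[2]+np.pi/2)
s=snap("scene","s2");t=snap("top","t2")
a=cv2.resize(s[200:340,240:440],None,fx=4,fy=4,interpolation=2);cv2.imwrite("pics/p2.png",np.clip(a[:,:,::-1]*1.5,0,255))
```

```text
5.3 [0.6    0.0514 0.076 ] open 0.04392750263402368 F [-0.4263 -1.3725 -1.3552] yaw -0.09866179867621566
units [-0.011 -0.11   1.16 ] deg [-0.01  0.09 -0.73][ WARN:0@3.652] global loadsave.cpp:1063 imwrite_ Unsupported depth image for selected encoder is fallbacked to CV_8U.
```

View pics/p2.png

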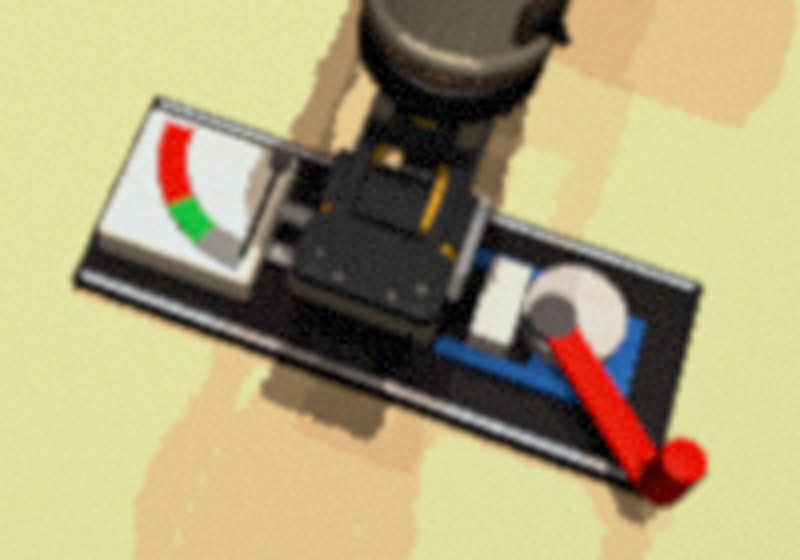

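The block hangs over the bed between the plate at crop (285,230) and the jaw at (500,300). The gripper hides most of it. Its jaw-side end edge runs from crop (487,205) to (455,300), the pointer is at zero, and the knob is at (685,460). I'll check where that edge is against the model.

```bash
cat >> h.py <<'E'
def stage(w):
    q=np.load("fit.npy"); c,s=np.cos(q[2]),np.sin(q[2]); d=np.array(w)[:2]-q[:2]; return np.array([c*d[0]+s*d[1],-s*d[0]+c*d[1]])*1000
E
python3 - <<'E'
from h import *
goto((.5999,.0569,.018),np.load("fit.npy")[2]+np.pi/2)
q=np.load("fit.npy")
for uv in((361.75,251.25),(353.75,275)): print(stage(onz("scene",np.array(uv)-q[5:7],.0999)))
print("tcp",stage(r.sense()["tool_pos"]))
E
```

```text
5.4 [0.6004 0.0512 0.0767] open 0.04386540724112591 F [ 0.8198 -0.0818 -1.4243] yaw -0.09849080935685026
units [-0.021 -0.112  1.174] deg [-0.    0.02 -0.72]
[-34.679  -16.2372]
[-34.3691  35.9669]
tcp [0.6828 0.9976]
```

servo_tool([
  [[-0.02,-0.13,0,0,0,-0.7,0.8],[-0.02,-0.13,0.3,0,0,-0.7,0.8],[-0.02,-0.13,0.55,0,0,-0.7,0.8],[-0.02,-0.13,0.55,0,0,-0.7,0.8],[-0.02,-0.13,0.55,0,0,-0.7,0.8]],
])

```text
clock: 5.9
tool_pos: [0.5995, 0.0579, 0.0484]
tool_rot: [-0.0, 0.999, -0.043, -0.001]
force: [-0.2, -0.1, -1.4]
opening: 0.0439
```

Run:
```python
from h import *
s=snap("scene","s3")
q=np.load("fit.npy");c,s_=np.cos(q[2]),np.sin(q[2])
goto((q[0]+c*-.006,q[1]+s_*-.006,.018),q[2]+np.pi/2)
print("tcp",stage(r.sense()["tool_pos"]))
a=cv2.resize(s[220:320,290:400],None,fx=5,fy=5,interpolation=2);cv2.imwrite("pics/p3.png",np.clip(a[:,:,::-1]*1.5,0,255).astype(np.uint8))
```

```text
5.95 [0.6001 0.0578 0.0492] open 0.043750957085772826 F [ 0.7554  0.4988 -2.0398] yaw -0.085428755361333
units [-0.003 -0.002  0.624] deg [0.   0.03 0.03]
tcp [-5.9015  0.1531]
```

View pics/p3.png

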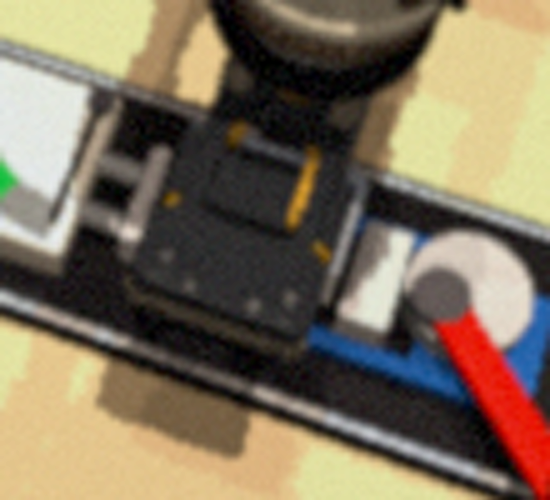

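The block's jaw-side end is the light strip from crop (365,180) to (330,300). It is just clear of the jaw, whose top-left edge starts at about (370,225). The plate is free at (145,195) and the pointer is at zero.

Run:
```python
from h import *
q=np.load("fit.npy")
for uv in((365,180),(333,300)): print(stage(onz("scene",np.array([290+uv[0]/5,220+uv[1]/5])-q[5:7],.0732)))
for uv in((372,222),(342,320)): print("jaw",stage(onz("scene",np.array([290+uv[0]/5,220+uv[1]/5])-q[5:7],.038)))
```

```text
[-40.3499 -21.0058]
[-42.8516  31.9129]
jaw [-49.1209 -21.7081]
jaw [-49.6221  23.4662]
```

servo_tool([
  [[0,0,0.3,0,0,0,0.8],[0,0,0.5,0,0,0,0.8],[0,0,0.58,0,0,0,0.8],[0,0,0.61,0,0,0,0.8],[0,0,0.62,0,0,0,0.8],[0,0,0.62,0,0,0,0.8]],
])

```text
clock: 6.55
tool_pos: [0.6005, 0.0579, 0.0187]
tool_rot: [0.0, 0.999, -0.043, 0.0]
force: [-0.3, 0.0, -1.7]
opening: 0.0439
```

Run:
```python
from h import *
goto((.5999,.0569,.018),-.086)
```

```text
6.55 [0.6005 0.0579 0.0187] open 0.04386550160797422 F [-0.2616  0.0392 -1.653 ] yaw -0.08526564729576358
units [-0.009  0.021  0.014] deg [ 0.   -0.02  0.04]
```

servo_tool([
  [[0,0,0.02,0,0,0,0.8],[0,0,0.02,0,0,0,0.8],[0,0,0.02,0,0,0,0.35],[0,0,0.02,0,0,0,0.35],[0,0,0.02,0,0,0,0.3],[0,0,0.02,0,0,0,0.3],[0,0,-0.6,0,0,0,0.3],[0,0,-1.4,0,0,0,0.3],[0,0,-2.2,0,0,0,0.3],[0,0,-2.2,0,0,0,0.3]],
])

```text
clock: 7.55
tool_pos: [0.6048, 0.0575, 0.1357]
tool_rot: [0.0, 0.999, -0.043, 0.006]
force: [0.7, 0.2, 0.1]
opening: 0.0643
```

Run:
```python
from h import *
q=np.load("fit.npy");c,s_=np.cos(q[2]),np.sin(q[2])
k=np.array([q[10]+95*np.cos(q[9]),q[11]+95*np.sin(q[9])])/1000
w=np.array([q[0]+c*k[0]-s_*k[1],q[1]+s_*k[0]+c*k[1]]); cam=np.array([q[0]+c*q[10]/1000-s_*q[11]/1000,q[1]+s_*q[10]/1000+c*q[11]/1000])
print("knob",w,"cam",cam,"lev world",q[2]+q[9])
goto((*w,.128),q[2]+q[9]-np.pi/2)
```

```text
knob [0.677  0.1975] cam [0.6058 0.1346] lev world 0.7230265758365602
7.55 [0.6048 0.0575 0.1357] open 0.0643255719632582 F [0.7156 0.1873 0.0958] yaw -0.08518643108039399
units [ 1.198 -2.912  0.169] deg [-0.27 -0.69 43.69]
```

servo_tool([
  [[0.4,-0.9,0,0,0,8,0.3],[0.8,-1.8,0,0,0,16,0.3],[1.2,-2.7,0.1,0,0,24,0.3],[1.2,-2.91,0.17,0,0,32,0.3],[1.2,-2.91,0.17,0,0,40,0.3],[1.2,-2.91,0.17,0,0,43.7,0.3],[1.2,-2.91,0.17,0,0,43.7,0.3]],
])

```text
clock: 8.25
tool_pos: [0.6719, 0.1979, 0.1188]
tool_rot: [0.0, 0.912, -0.411, -0.001]
force: [0.1, -0.2, -0.0]
opening: 0.0644
```

Run:
```python
from h import *
s=snap("scene","s4");t=snap("top","t4")
goto((.677,.1975,.047),-.848)
a=cv2.resize(s[215:335,250:425],None,fx=4,fy=4,interpolation=2);cv2.imwrite("pics/p4.png",np.clip(a[:,:,::-1]*1.5,0,255).astype(np.uint8))
```

```text
8.35 [0.6721 0.1976 0.1193] open 0.06422427395420227 F [0.538  0.5872 0.3199] yaw -0.8464617234114603
units [ 0.068 -0.073  1.446] deg [0.04 0.03 0.09]
```

View pics/p4.png

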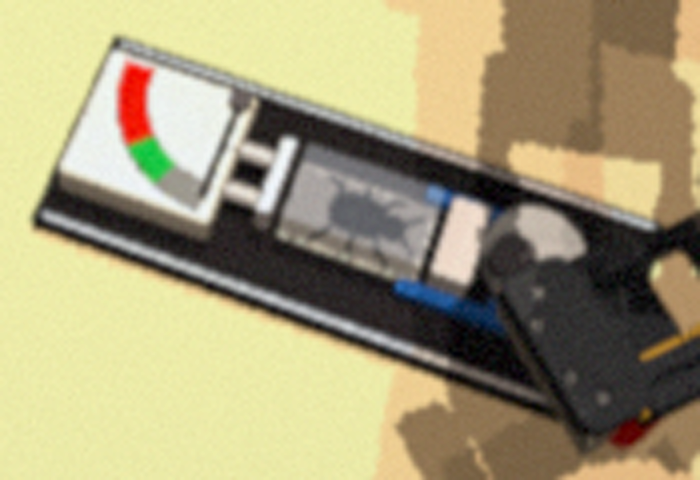

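The block lies flat and lengthwise in the bed, from crop (290,190) to (440,230), between the plate and jaw with dark gaps at both ends. The pointer is at zero at (220,150). The gripper is over the knob at (630,430), so I'll lower and grip it.

servo_tool([
  [[0.068,-0.073,0.5,0,0,0,0.3],[0.068,-0.073,1.1,0,0,0,0.3],[0.068,-0.073,1.43,0,0,0,0.3],[0.068,-0.073,1.43,0,0,0,0.5],[0.068,-0.073,1.43,0,0,0,0.85],[0.068,-0.073,1.43,0,0,0,0.9],[0.068,-0.073,1.43,0,0,0,0.9],[0.068,-0.073,1.43,0,0,0,0.9],[0.068,-0.073,1.43,0,0,0,0.9],[0.068,-0.073,1.43,0,0,0,0.9]],
], force=15)

```text
clock: 9.35
tool_pos: [0.6778, 0.1981, 0.0495]
tool_rot: [-0.001, 0.911, -0.411, 0.0]
force: [-1.2, 1.4, 4.8]
opening: 0.0219
```

```bash
cat >> h.py <<'E'
CAM=np.array([.6058,.1346])
def arc(n,dphi):
    """rows turning the lever dphi (rad) in n rows from the present TCP, tool turning along; also the lever state"""
    s=r.sense(); R=Rotation.from_quat(np.roll(s["tool_rot"],-1)).as_matrix(); p=s["tool_pos"]; v=p[:2]-CAM
    print(s["clock"],p,"open",s["opening"],"F",s["force"],"rad",np.linalg.norm(v),"lever",np.arctan2(v[1],v[0])-.723,"yaw",np.arctan2(R[1,0],R[0,0]))
    for i in range(1,n+1):
        a=dphi*i/n; t=np.arctan2(v[1],v[0])+a; w=np.r_[CAM+.095*np.array([np.cos(t),np.sin(t)]),.047]
        print(((R.T@(w-p))/.05).round(3),round(-np.degrees(a),1))
def gauge(n):
    """pointer angle from the dark pixels on the dial, turned from its rest direction, both cameras"""
    q=np.load("fit.npy"); out=[]
    for cam,sh in(("scene",q[5:7]),("top",q[3:5])):
        im=snap(cam,f"{cam}_{n}").astype(float).sum(2); c,s=np.cos(q[2]),np.sin(q[2]); best=[]
        A=np.arange(-.3,1.7,.01)
        for a in A:
            th=np.pi/2-a; v=[]
            for rr in np.arange(14,52,1):
                x,y=q[12]+rr*np.cos(th),q[13]+rr*np.sin(th)
                u=proj(cam,(q[0]+(c*x-s*y)/1000,q[1]+(s*x+c*y)/1000,.042))+sh
                v.append(cv2.getRectSubPix(im.astype(np.float32),(1,1),(float(u[0]),float(u[1])))[0,0])
            best.append(np.mean(v))
        b=np.array(best); out.append((cam,round(A[b.argmin()],2),int(b.min()),int(np.median(b))))
    print("gauge",out)
E
python3 - <<'E'
from h import *
arc(8,.6); gauge(0)
E
```

```text
9.35 [0.6778 0.1981 0.0495] open 0.021877766750700463 F [-1.179   1.3652  4.7634] rad 0.0960060030159679 lever -0.0008916139385665156 yaw -0.8479242605495052
[-0.142  0.025  0.05 ] -4.3
[-0.284  0.041  0.05 ] -8.6
[-0.424  0.068  0.05 ] -12.9
[-0.562  0.105  0.05 ] -17.2
[-0.696  0.152  0.05 ] -21.5
[-0.827  0.209  0.05 ] -25.8
[-0.953  0.275  0.049] -30.1
[-1.073  0.351  0.049] -34.4
gauge [('scene', np.float64(0.04), 245, 459), ('top', np.float64(-0.02), 161, 421)]
```

servo_tool([
  [[-0.142,0.015,0,0,0,-4.3,0.9],[-0.284,0.035,0,0,0,-8.6,0.9],[-0.424,0.062,0,0,0,-12.9,0.9],[-0.562,0.1,0,0,0,-17.2,0.9],[-0.696,0.148,0,0,0,-21.5,0.9],[-0.827,0.206,0,0,0,-25.8,0.9],[-0.953,0.272,0,0,0,-30.1,0.9],[-1.073,0.351,0,0,0,-34.4,0.9],[-1.073,0.351,0,0,0,-34.4,0.9],[-1.073,0.351,0,0,0,-34.4,0.9]],
])

```text
clock: 10.45
tool_pos: [0.6296, 0.2274, 0.0495]
tool_rot: [-0.001, 0.992, -0.124, 0.001]
force: [-0.1, 4.8, 4.2]
opening: 0.0219
```

Run:
```python
from h import *
gauge(1); arc(4,.2)
```

```text
gauge [('scene', np.float64(0.04), 246, 463), ('top', np.float64(-0.02), 160, 417)]
10.55 [0.6295 0.2274 0.0495] open 0.021691439443920203 F [-0.1763  5.0906  4.4798] rad 0.09577893635947529 lever 0.597323843094211 yaw -0.2489829065197541
[-0.095  0.018  0.049] -2.9
[-0.19   0.025  0.049] -5.7
[-0.284  0.037  0.049] -8.6
[-0.378  0.053  0.049] -11.5
```

servo_tool([
  [[-0.095,0.002,0,0,0,-2.9,0.9],[-0.19,0.009,0,0,0,-5.7,0.9],[-0.284,0.021,0,0,0,-8.6,0.9],[-0.378,0.037,0,0,0,-11.5,0.9],[-0.378,0.037,0,0,0,-11.5,0.9]],
])

```text
clock: 11.05
tool_pos: [0.611, 0.2301, 0.0495]
tool_rot: [-0.001, 1.0, -0.024, 0.001]
force: [0.8, 5.1, 3.6]
opening: 0.0217
```

```bash
sed -i 's/CAM+.095\*/CAM+.096*/' h.py
python3 - <<'E'
from h import *
gauge(2); arc(3,.15)
E
```

```text
gauge [('scene', np.float64(0.04), 246, 463), ('top', np.float64(-0.02), 159, 416)]
11.15 [0.611  0.2301 0.0494] open 0.021973716154301895 F [0.6075 4.4235 4.3639] rad 0.09565952342620919 lever 0.7930011559194713 yaw -0.04838473458519237
[-0.096 -0.005  0.049] -2.9
[-0.192  0.002  0.049] -5.7
[-0.287  0.013  0.048] -8.6
```

servo_tool([
  [[-0.096,0,0,0,0,-2.9,0.9],[-0.192,0.004,0,0,0,-5.7,0.9],[-0.287,0.014,0,0,0,-8.6,0.9],[-0.287,0.014,0,0,0,-8.6,0.9]],
])

```text
clock: 11.55
tool_pos: [0.5967, 0.2297, 0.0495]
tool_rot: [-0.001, 0.999, 0.051, 0.001]
force: [1.5, 4.3, 5.6]
opening: 0.0218
```

Run:
```python
from h import *
gauge(3); arc(3,.15)
```

```text
gauge [('scene', np.float64(0.17), 235, 463), ('top', np.float64(0.1), 162, 415)]
11.65 [0.5967 0.2297 0.0494] open 0.02179821933359614 F [1.8904 5.0047 5.865 ] rad 0.09551133026220132 lever 0.9435688492784077 yaw 0.10135984795807344
[-0.096 -0.008  0.049] -2.9
[-0.192 -0.001  0.048] -5.7
[-0.287  0.01   0.048] -8.6
```

The plate has started to move, with the gauge at about 0.12 to 0.13. I'll turn another 0.15 rad.

servo_tool([
  [[-0.096,-0.002,0,0,0,-2.9,0.9],[-0.192,0.003,0,0,0,-5.7,0.9],[-0.287,0.012,0,0,0,-8.6,0.9],[-0.287,0.012,0,0,0,-8.6,0.9]],
])

```text
clock: 12.05
tool_pos: [0.5825, 0.227, 0.0494]
tool_rot: [-0.0, 0.992, 0.126, 0.001]
force: [2.7, 3.6, 6.2]
opening: 0.0217
```

Run:
```python
from h import *
gauge(4); arc(2,.055)
```

```text
gauge [('scene', np.float64(0.51), 216, 462), ('top', np.float64(0.44), 159, 415)]
12.15 [0.5825 0.2271 0.0494] open 0.02174180728722656 F [1.2538 2.6655 6.0135] rad 0.09534247548121894 lever 1.09442251216886 yaw 0.25140672152446847
[-0.053 -0.013  0.049] -1.6
[-0.106 -0.011  0.049] -3.2
```

servo_tool([
  [[-0.053,0,0,0,0,-1.6,0.9],[-0.106,0.002,0,0,0,-3.2,0.9],[-0.106,0.002,0,0,0,-3.2,0.9],[-0.106,0.002,0,0,0,-3.2,0.9]],
])

```text
clock: 12.55
tool_pos: [0.5778, 0.2256, 0.0494]
tool_rot: [-0.0, 0.988, 0.153, 0.001]
force: [3.8, 3.4, 5.2]
opening: 0.0219
```

Run:
```python
from h import *
gauge(5); arc(1,.0)
```

```text
gauge [('scene', np.float64(0.62), 218, 462), ('top', np.float64(0.56), 149, 414)]
12.65 [0.5778 0.2257 0.0494] open 0.0215274441905315 F [3.0678 4.2322 4.9442] rad 0.09530961384595242 lever 1.1461724957054655 yaw 0.3073406989454719
[-0.    -0.014  0.049] -0.0
```

Gauge is about 0.59, mid-green. I'll release the knob and lift straight up.

servo_tool([
  [[0,0,0,0,0,0,0.6],[0,0,0,0,0,0,0.5],[0,0,0,0,0,0,0.5],[0,0,0,0,0,0,0.5],[0,0,-0.5,0,0,0,0.5],[0,0,-1.2,0,0,0,0.5],[0,0,-2,0,0,0,0.5],[0,0,-2.8,0,0,0,0.5],[0,0,-2.8,0,0,0,0.5]],
])

```text
clock: 13.55
tool_pos: [0.58, 0.2262, 0.1957]
tool_rot: [-0.0, 0.988, 0.154, 0.006]
force: [0.5, -0.5, 0.7]
opening: 0.0459
```

Run:
```python
from h import *
gauge(6); arc(1,.0)
a=cv2.imread("pics/scene_6.png")[130:335,150:425];cv2.imwrite("pics/p5.png",np.clip(cv2.resize(a,None,fx=2.9,fy=2.9,interpolation=2)*1.5,0,255).astype(np.uint8))
```

```text
gauge [('scene', np.float64(0.62), 209, 443), ('top', np.float64(0.56), 149, 414)]
13.65 [0.5767 0.2255 0.1892] open 0.04603841612961908 F [ 0.5029  0.5141 -0.9969] rad 0.09548164164035278 lever 1.1577476420628279 yaw 0.3089462389556196
[-0.004 -0.011  2.844] -0.0
```

View pics/p5.png

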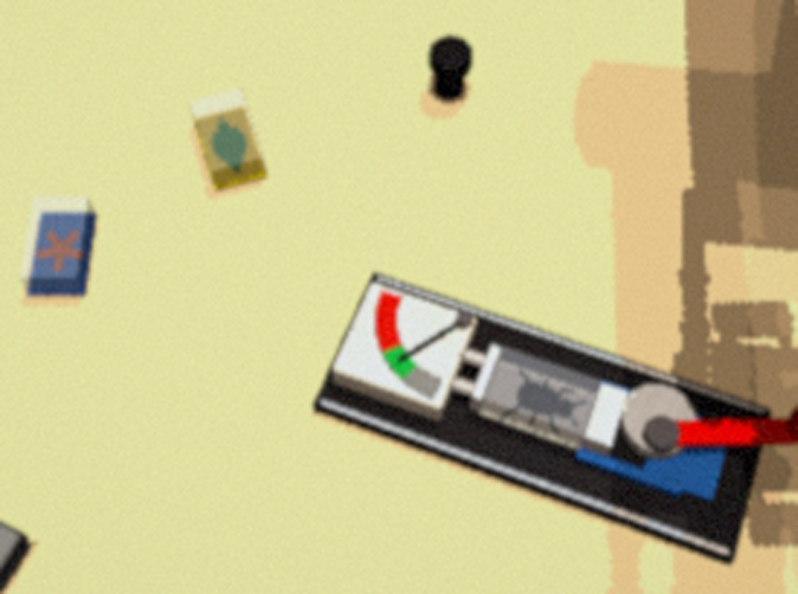

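The pointer is in the middle of the green band at crop (400,360). The beetle block is clamped flat between plate and jaw at (545,395), and the leaf (228,145) and starfish (60,248) haven't moved. The arm is clear, so I'll hand in.

```bash
python3 -c "
from bench import r
print(r.sign_off())"
```

```text
the job is handed in; nothing more can be done
None
```

The beetle block is clamped flat and lengthwise on the viewing stage with the gauge pointer in the green band, and I handed the job in at about 13.7 s. I set the block down between jaw and plate and let go while the gauge still read zero. I then gripped the knob and turned the lever in small steps, reading the gauge after each one, to about 1.15 rad.

- **Gauge:** after I released the knob it read 0.62 rad in the scene view and 0.56 rad in the top view, and the picture shows the pointer mid-green. The highest reading at any step was 0.62 rad.
- **Block and bystanders:** the last picture shows the block held between jaw and plate. The leaf and starfish look to be where they started. I judged both by eye.
- **Arm:** it ended clear of everything, about 0.19 m up, with the gripper open.

- **Heights:** those triangulated from the two views came out 2 to 8 mm below the stated ones. I fitted a small pixel shift per camera using the stated heights; the two views then agreed to about 2 px.
- **Clamping force:** I couldn't measure the force on the block directly. Going by the stated spring rate and a gauge reading of about 0.59 rad, it should be about 7 N.

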